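# Shut off the washer's water

### The arm

A 6-joint arm with a two-finger parallel gripper is mounted at the origin on the work surface. World frame = base frame: x ahead of the robot, y to its left, z up, the work surface at z = 0. Lengths are in m, angles in degrees, forces in N, time in s.
With the tool pointing down it reaches from about 0.4 to 0.825 m from the base axis. Payload 7 kg.
Tool frame: the origin (TCP) lies at the very end of the fingers, on their centre line; the grasp point (between the pads) lies 19 mm behind it; z points along the fingers, y is the line along which they close (so a half turn about z gives the same grasp; the last joint's range is limited). The gripper opens to 88 mm and grips with 3 to 60 N. Pads are 19 mm wide; open, the fingers measure 130 mm over their backs; the gripper's body (78 mm by 193 mm) begins 47 mm behind the grasp point.
Start: joints at [-55.113, 20.546, 0.682, 0, -70.136, -16.507], TCP at [0.213, -0.641, 0.227] pointing down, gripper open.
Joint ranges: [-176.03, 176.03], [-82.01, 121.73], [-58.28, 71.71], [-173.87, 95.51], [-174.79, -0.11], [-173.66, 173.66]. Speed limits (degrees/s): [136.94, 136.94, 172.46, 180, 180, 180].

### API

Orientations are given as [roll, pitch, yaw] about the fixed x, y, z axes, in that order (R = Rz(yaw) Ry(pitch) Rx(roll)).
In Python, from plant import get_obs, snapshot, camera_params, close_job, boxes_of, cut_out, landmark_of gives the robot as it stands.
- The arm moves only by the shell command python3 -m inch 'ROWS' [OPENING]. ROWS is text: rows parted by semicolons, each of 6 numbers parted by spaces: the shift along the tool's x, y, z in units of 30 cm (1.0 is 30 cm), then the turn, a rotation vector about the tool's x, y, z in units of pi rad (1.0 is pi rad). A call has 1 to 10 rows; each row is the pose to reach, as a shift and turn from the pose commanded when the call began, along the tool's axes at that moment, turning the shorter way round; what a row does not reach only later rows make up. A row lasts 1/12 s, in which the tool goes at most 41.7 mm and 7.16 degrees, less where a joint would pass 70% of its speed; a pose out of reach is approached as far as the arm can. A call with a number of a shift or a turn outside -1 to 1 is refused whole. A call with a gripper value outside its range is refused whole. OPENING is the closure, from -1 (fully open) to 1 (shut), set as the call begins (- or left out, the last holds). The fingers move at their own pace and stop on an object; the grip force is fixed at half the most. Time passes only in rows, so rows that repeat a pose let the fingers close. It gives the time, the measured TCP pose, the force, the opening and the grip force at its end, in the units of the state.
- get_obs(): the state, without advancing time (a new reading comes with each control period).
- snapshot(name): name is "scene" or "top" or "wrist"; returns the picture (384x512x3 uint8, red, green, blue); there is no depth.
- camera_params(name): a dict with "mtx" (3x3 intrinsics, pixels), "rvec" (rotation vector, rad) and "tvec" (3), from world to camera coordinates, as OpenCV has them. Camera axes: x right, y down, z forward; pixel columns grow to the right and rows downward; lengths in m; the calibration is good to about 2 mm. A picture is of the moment at which its call begins: read the wrist's pose just before it. camera_params takes no time and is no camera call; for the wrist camera it gives the pose at the moment of the call.
- close_job(): hands the job in; it is judged then, once.
Trained networks look in the newest picture that a camera, given by its name, has taken for a name from the list of things; names that differ only in an ending like _2 or _b are one class to them, and where a whole thing is asked for, a point or a joint stands for the part that bears it (a point fixed in the world has none). Each returns a list of dicts, best first, with "p" (0 to 1); they miss things now and then, are a little off and sometimes report something else, mostly with a low value. They report only what shows in the picture. A call takes as long as a camera call. They do not tell look-alikes from the thing itself.
- boxes_of(camera, thing): "rect" ([left, top, width, height] in pixels, round what is visible of it).
- cut_out(camera, thing): "pixels" (384x512 bool, what is visible of it) and "rect" ([left, top, width, height] in pixels, round what is visible of it).
- landmark_of(camera, thing): "uv" ([column, row] in pixels: a listed point, or the origin of a listed thing).
The state is a dict: "clock": time; "joint_pos": joint angles; "qvel": joint speeds; "tau": joint torques, N m; "tool_pos": TCP position; "orientation": TCP orientation; "force": force on the tool from outside, world axes, zero at the start; "moment": the same for the moment, N m; "opening": finger opening in m; "gripper_force": force on a finger pad.
Only numpy, scipy, OpenCV 4.12 (cv2) and the standard library are available. Lean on these libraries where they do the work, as an engineer would, in place of code of your own. Each camera call takes 0.05 s, during which the arm holds its last target. There are 200 camera calls.

### The job

Shut off the washing machine's water at the valve block with the pair of ball-ended levers on the counter. First push the white tub that stands behind that block along the counter, upright and never squeezed, rammed or lifted, until nothing of it is within about 3 cm of where either lever will swing down; then push each of the two levers over, away from the robot, past centre so that it snaps down on its far side. Only push, pick nothing up, and leave the single-lever sink valve and everything else alone.

Things in the scene. Friction and masses are not known exactly. Their poses are not given: they have to be found in the camera images.
- washer_valve: fixed white valve block with two levers, 70 (x) x 136 (y) x 36 high, brass hubs to 53 high, copper pipe stubs out to y = +-94. Lever pivots at x = 0, y = +35 and -35, z = 45; ball centres 75 from the pivots. Origin: centre of its underside; its -x faces roughly the robot, y runs along the row of levers
- lever_left (a joint): left (+y) washer lever, hinged about the valve's y axis. 0 = leaning 1 rad from upright to the valve's -x (start, water on), 1.0 = upright, dead centre, 2.0 = leaning 1 rad to +x (water off). An over-centre spring (0.2 N m at the stops, zero at centre) holds it at either stop: 3 to 5 N at the ball moves it, and past centre it snaps across by itself
- lever_right (a joint): right (-y) washer lever, hinged about the valve's y axis. 0 = leaning 1 rad from upright to the valve's -x (start, water on), 1.0 = upright, dead centre, 2.0 = leaning 1 rad to +x (water off). An over-centre spring (0.2 N m at the stops, zero at centre) holds it at either stop: 3 to 5 N at the ball moves it, and past centre it snaps across by itself
- lever_left_tip (a point): centre of the black ball (26 dia) on the left lever (rod 10 dia)
- lever_right_tip (a point): centre of the black ball (26 dia) on the right lever (rod 10 dia)
- left_land (a point): the point where the left lever's ball centre comes down on the far side; moves with the valve block
- right_land (a point): the same for the right lever
- tub: white lidded tub, paper label, 72 dia x 80 high, about 0.4 kg, loose, close behind the washer valve (80 to 95 from its origin towards +x), in the way of the lever balls, which come down to x = 63, z = 85. The counter is free to both sides of it along the valve's y for some 150. Origin: centre of its underside, z up.
- sink_valve: fixed white valve block with one lever only, 70 x 64 x 36 high, same materials; belongs to the sink, to be left alone. Origin: centre of its underside, -x towards the robot
- sink_lever (a joint): the sink valve's only lever: 0 = leaning to the robot side (stays so), 2.0 = leaning to the far side
- detergent: white detergent bottle, 72 dia x 190 high, standing behind the sink valve; bystander. Origin: centre of its underside, z up.
- jar: small clear glass jar with steel lid, 46 dia x 75 high, on the counter beside the +y end of the washer valve; bystander. Origin: centre of its underside, z up.
- cup: open grey measuring cup, 64 dia x 60 high; bystander. Origin: centre of its underside, z up.
- brush: wooden scrubbing brush, bristles down, 140 x 50 x 36 high; bystander. Origin: centre of its underside, z up.
- can: tall can, 52 dia x 150 high; bystander. Origin: centre of its underside, z up.
- soap: wrapped bar of soap, 85 x 55 x 30 high; bystander. Origin: centre of its underside, z up.
Not all that is in view belongs to the job. What is shaped like the tub but green is not meant.

How it is judged (in metres and radians):
On the way, in this order (a step that is already met when the one before it is completed fails the run):
1. the tub stands still and upright, clear of both levers' swing, with both levers still on their first side (horizontal distance between tub and left_land above 0.076 m and horizontal distance between tub and right_land above 0.076 m and angle between tub's own z axis and vertical below 0.1 rad and linear speed of tub below 0.02 m/s and height (world z) of tub below 0.005 m and value of joint each of lever_left, lever_right below 0.5 rad), for 0.2 s.
2. both washer levers are down on their far side (value of joint each of lever_left, lever_right above 1.9 rad), for 0.2 s.
At the end, for the whole second after the job is handed in: both washer levers at their far stop (joint above 1.9), the sink lever below 0.15, the tub upright (within 0.1 rad) and still on the counter, its centre over 76 mm (level) from both landing points, so about 27 mm clear of the levers (all of step 2 and value of joint sink_lever below 0.15 rad and horizontal distance between tub and left_land above 0.076 m and horizontal distance between tub and right_land above 0.076 m and angle between tub's own z axis and vertical below 0.1 rad and linear speed of tub below 0.02 m/s and height (world z) of tub below 0.005 m); the robot touches nothing.
It fails at once if the tub is lifted or tipped (over 20 mm or 0.35 rad) (height (world z) of tub above 0.02 m or angle between tub's own z axis and vertical above 0.35 rad).
It fails at once if the tub is squeezed or rammed (over 60 N) (contact force between the fingers and tub above 60 N).
It fails at once if the sink lever is flipped (value of joint sink_lever above 0.6 rad).
It fails at once if a bystander is moved more than 30 mm (distance of any of detergent, jar, cup, brush, can, soap from where it was at the start of the episode above 0.03 m).
It also fails if it takes over 64 s, if anything falls off the work surface, if the arm or the gripper's body presses on something with over 40 N, if the wrist force passes 120 N, or if a joint passes its speed limit or range.

## Working session

There is one attempt and no reset: what is moved stays moved. The work goes in short steps, Python scripts to look and compute and a shell command to move; the robot and the scene stay as the last step left them, time stands still between calls to the robot, and variables do not carry over. Pictures are saved under pics/ and viewed, at most 10 in all, crops included, and the job is handed in when it is done.

```bash
ls; mkdir -p pics; cat > h.py <<'E'
import numpy as np, cv2, json
from plant import *
def ray(cam,uv):
    c=camera_params(cam); R=cv2.Rodrigues(np.array(c["rvec"],float))[0]; t=np.array(c["tvec"],float).ravel()
    d=R.T@np.linalg.inv(np.array(c["mtx"],float))@np.array([uv[0],uv[1],1.]); return -R.T@t, d/np.linalg.norm(d)
def atz(cam,uv,z):
    o,d=ray(cam,uv); return o+d*(z-o[2])/d[2]
def tri(a,b):
    A=np.zeros((3,3));y=np.zeros(3)
    for o,d in (a,b):
        P=np.eye(3)-np.outer(d,d);A+=P;y+=P@o
    x=np.linalg.solve(A,y);return x,[np.linalg.norm((np.eye(3)-np.outer(d,d))@(x-o)) for o,d in (a,b)]
def proj(cam,p):
    c=camera_params(cam);return cv2.projectPoints(np.array(p,float).reshape(-1,1,3),np.array(c["rvec"],float),np.array(c["tvec"],float),np.array(c["mtx"],float),None)[0].reshape(-1,2)
def save(cam,name):
    im=snapshot(cam);cv2.imwrite(f"pics/{name}.png",im[:,:,::-1]);return im
E
python3 - <<'E'
from h import *
np.set_printoptions(precision=3,suppress=True)
for c in("scene","top"):
    save(c,c+"0")
    print(c, ray(c,(256,192)))
    for t in "washer_valve sink_valve tub detergent jar lever_left_tip lever_right_tip left_land right_land".split():
        l=landmark_of(c,t); print(t,[(np.round(x["uv"]),round(x["p"],2)) for x in l[:4]])
    for t in ("tub","cup","can","brush","soap"):
        print("box",t,[(np.round(x["rect"]),round(x["p"],2)) for x in boxes_of(c,t)[:4]])
print(get_obs())
E
python3 - <<'E'
import cv2,numpy as np
a=[cv2.imread(f"pics/{c}0.png") for c in("scene","top")]
cv2.imwrite("pics/both.png",cv2.resize(np.vstack(a),None,fx=.78,fy=.78)) 
E
```

```text
pics
scene (array([1.695, 0.201, 0.891]), array([-0.797, -0.16 , -0.582]))
washer_valve [(array([201., 204.]), 0.75)]
sink_valve [(array([332., 212.]), 0.84), (array([205., 203.]), 0.17), (array([197., 170.]), 0.17)]
tub [(array([180., 219.]), 0.85), (array([138., 234.]), 0.85), (array([150., 196.]), 0.71)]
detergent [(array([322., 237.]), 0.66), (array([402., 236.]), 0.37)]
jar [(array([246., 200.]), 0.54)]
lever_left_tip [(array([214., 174.]), 0.4)]
lever_right_tip []
left_land [(array([200., 196.]), 0.75), (array([325., 238.]), 0.33)]
right_land [(array([177., 192.]), 0.86), (array([246., 204.]), 0.44)]
box tub [(array([124., 207.,  26.,  16.]), 0.92), (array([138., 174.,  27.,  28.]), 0.71), (array([168., 195.,  24.,  32.]), 0.59), (array([190., 168.,  10.,  19.]), 0.54)]
box cup [(array([384., 169.,  22.,  27.]), 0.64), (array([386., 222.,  36.,  28.]), 0.25)]
box can [(array([ 98., 166.,  25.,  47.]), 0.88)]
box brush [(array([149., 152.,  27.,  23.]), 0.8)]
box soap [(array([386., 220.,  33.,  26.]), 0.7)]
top (array([0.477, 0.031, 1.217]), array([ 0.063, -0.032, -0.998]))
was
[... 611 characters left out ...]
 cup [(array([117., 237.,  22.,  18.]), 0.54)]
box can [(array([388., 152.,  35.,  25.]), 0.96)]
box brush [(array([361., 235.,  40.,  34.]), 0.87)]
box soap [(array([110., 160.,  31.,  21.]), 0.93), (array([387., 154.,  32.,  20.]), 0.63)]
{'clock': 1.5, 'joint_pos': array([-55.113,  20.547,   0.682,  -0.001, -70.136, -16.505]), 'qvel': array([ 0.033,  0.04 ,  0.112,  0.05 , -0.026, -0.001]), 'tau': array([  0.004, -58.238,  29.331,   7.002,   0.013,  -0.   ]), 'tool_pos': array([ 0.213, -0.641,  0.227]), 'orientation': array([ 179.999,    0.001, -161.619]), 'force': array([ 1.14 , -0.415, -0.249]), 'moment': array([0.043, 0.046, 0.001]), 'gripper_force': 0.0, 'opening': 0.0873714828304227}
```

View pics/top0.png

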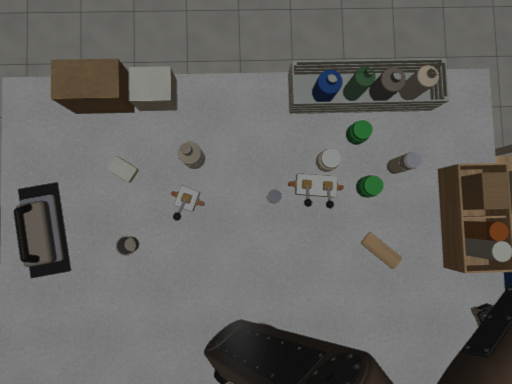

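View pics/scene0.png

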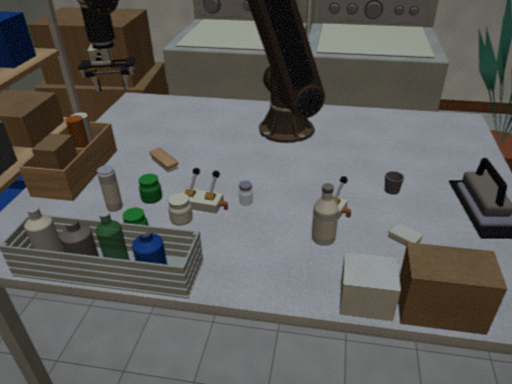

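The top picture shows the two-lever washer valve at (316,186) and the white tub at (328,160). The green look-alikes are at (360,132) and (370,187), and the other white things are the jar at (275,197), the detergent at (190,156) and the white-lidded can at (410,160). The single-lever sink valve is at (187,199). I choose the white tub at (328,160), directly behind the two-lever block. I'll check that choice in a crop and measure.

```bash
python3 - <<'E'
from h import *
np.set_printoptions(precision=3,suppress=True)
a=cv2.imread("pics/top0.png")[110:230,250:430];b=cv2.imread("pics/scene0.png")[140:260,90:270]
cv2.imwrite("pics/crop0.png",np.vstack([cv2.resize(a,None,fx=4,fy=4,interpolation=2)[:300*2-300+180,:720],])) 
cv2.imwrite("pics/crop0.png",np.vstack([cv2.resize(a[10:110],None,fx=3,fy=3,interpolation=2),cv2.resize(b[10:110],None,fx=3,fy=3,interpolation=2)]))
for n,uv,z in [("stubL",(292,184),.02),("stubR",(341,187),.02),("valve",(317,186),.036),("tublid",(329,158),.08),("green1",(360,130),.08),("green2",(371,184),.08),("jar",(274.5,197),.075),("can",(412,158),.15),("ballL",(308,203),.085),("ballR",(330,204),.085),("sink",(187,199),.03),("sinkball",(177,216),.085),("det",(186,149),.19),("basketL",(289,112),0.03)]:
    print(n,atz("top",uv,z))
print(tri(ray("top",(308,203)),ray("scene",(216,174))),tri(ray("top",(330,204)),ray("scene",(196,171))))
E
```

```text
stubL [ 0.576 -0.129  0.02 ]
stubR [ 0.562 -0.294  0.02 ]
valve [ 0.566 -0.21   0.036]
tublid [ 0.652 -0.243  0.08 ]
green1 [ 0.741 -0.348  0.08 ]
green2 [ 0.564 -0.375  0.08 ]
jar [ 0.532 -0.064  0.075]
can [ 0.635 -0.48   0.15 ]
ballL [ 0.509 -0.169  0.085]
ballR [ 0.504 -0.239  0.085]
sink [0.535 0.222 0.03 ]
sinkball [0.48  0.246 0.085]
det [0.672 0.197 0.19 ]
basketL [ 0.82  -0.126  0.03 ]
(array([ 0.509, -0.169,  0.082]), [np.float64(0.00011395092847453875), np.float64(0.00011395092847453333)]) (array([ 0.504, -0.239,  0.084]), [np.float64(0.00012077839115207792), np.float64(0.00012077839115204405)])
```

View pics/crop0.png

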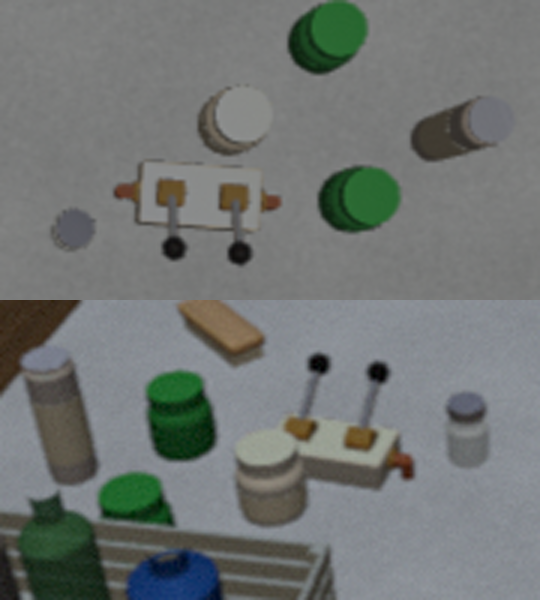

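The crop confirms it: the white tub sits right behind the two-lever block, behind the right lever. In the valve frame it is at about x=87, y=-33, and valve yaw is about -4.5°. The balls triangulate to z 0.083, against 0.085 expected.

The tub goes towards +y, where the counter is free and there are no green tubs. Both fingertips, partly open, will straddle it like a cradle.

```bash
python3 -m inch '-0.85 0.28 -0.25 0 0 -0.373;-0.85 0.28 -0.25 0 0 -0.373;-0.85 0.28 -0.25 0 0 -0.373;-0.85 0.28 -0.25 0 0 -0.373;-0.85 0.28 -0.25 0 0 -0.373;-0.85 0.28 -0.25 0 0 -0.373;-0.85 0.28 -0.25 0 0 -0.373;-0.85 0.28 -0.25 0 0 -0.373;-0.85 0.28 -0.25 0 0 -0.373;-0.85 0.28 -0.25 0 0 -0.373' 0.3
cat >> h.py <<'E'
V0=np.array([.568,-.209,0]);YAW=np.radians(-4.5)
def v2w(p): c,s=np.cos(YAW),np.sin(YAW); return V0+np.array([c*p[0]-s*p[1],s*p[0]+c*p[1],p[2]])
def w2v(w): d=np.array(w)-V0; c,s=np.cos(YAW),np.sin(YAW); return np.array([c*d[0]+s*d[1],-s*d[0]+c*d[1],d[2]])
def shift(pv):
    from scipy.spatial.transform import Rotation as Ro
    o=get_obs();R=Ro.from_euler("xyz",o["orientation"],degrees=True).as_matrix()
    return R.T@(v2w(pv)-o["tool_pos"])/.3
E
python3 - <<'E'
from h import *
np.set_printoptions(precision=4,suppress=True)
print(get_obs()["orientation"],shift((.087,-.105,.2)))
E
```

```text
clock: 2.33
tool_pos: [0.4292, -0.4797, 0.3018]
orientation: [-180.0, -0.0, -94.0]
force: [0.4, 0.2, -0.1]
opening: 0.0318
gripper_force: 0.0
[-179.9782   -0.0068  -93.9704] [-0.5796 -0.6856  0.3394]
```

```bash
python3 -m inch '-0.58 -0.686 0.34 0 0 0;-0.58 -0.686 0.34 0 0 0;-0.58 -0.686 0.34 0 0 0;-0.58 -0.686 0.34 0 0 0;-0.58 -0.686 0.34 0 0 0;-0.58 -0.686 0.34 0 0 0;-0.58 -0.686 0.34 0 0 0;-0.58 -0.686 0.34 0 0 0;-0.58 -0.686 0.34 0 0 0;-0.58 -0.686 0.34 0 0 0' 0.3
python3 - <<'E'
from h import *
np.set_printoptions(precision=3,suppress=True)
print(w2v(get_obs()["tool_pos"]))
im=save("wrist","w1")
for t,z in (("tub",0),("washer_valve",0),("left_land",.085),("right_land",.085),("lever_left_tip",.085),("lever_right_tip",.085)):
    for x in landmark_of("wrist",t)[:3]: print(t,x["uv"],round(x["p"],2),w2v(atz("wrist",x["uv"],z)))
E
```

```text
clock: 3.17
tool_pos: [0.6471, -0.3229, 0.1994]
orientation: [180.0, -0.0, -94.4]
force: [-1.7, -0.2, 0.5]
opening: 0.0303
gripper_force: 0.0
[ 0.088 -0.107  0.199]
tub [175.0, 150.6] 0.61 [ 0.192 -0.138  0.   ]
tub [254.9, 223.5] 0.59 [ 0.09  -0.037  0.   ]
```

View pics/w1.png

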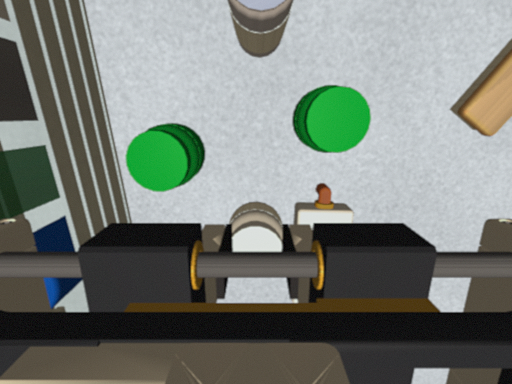

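The wrist view shows the white tub centred between the fingers at (256,225). The green tubs are at (165,158) and (332,118), well clear, and the stub is at (323,190). The measured tub position (90,-37) agrees. I descend beside it, on the -y side.

```bash
python3 -m inch '0 0 0.1 0 0 0;0 0 0.2 0 0 0;0 0 0.3 0 0 0;0 0 0.4 0 0 0;0 0 0.47 0 0 0;0 0 0.53 0 0 0;0 0 0.56 0 0 0;0 0 0.56 0 0 0' 0.3
python3 - <<'E'
from h import *
print(w2v(get_obs()["tool_pos"]))
E
```

```text
clock: 4.18
tool_pos: [0.6455, -0.3229, 0.0292]
orientation: [179.8, 0.0, -94.5]
force: [-0.2, -0.1, -0.8]
opening: 0.0305
gripper_force: 0.0
[ 0.08621793 -0.10746435  0.02922811]
```

```bash
python3 -m inch '-0.02 -0.005 0 0 0 0;-0.04 -0.01 0 0 0 0;-0.055 -0.01 0 0 0 0;-0.07 -0.01 0 0 0 0;-0.085 -0.01 0 0 0 0;-0.1 -0.01 0 0 0 0;-0.115 -0.01 0 0 0 0;-0.13 -0.01 0 0 0 0;-0.145 -0.01 0 0 0 0;-0.16 -0.01 0 0 0 0' 0.3
python3 -m inch '-0.015 0 0 0 0 0;-0.03 0 0 0 0 0;-0.045 0 0 0 0 0;-0.06 0 0 0 0 0;-0.075 0 0 0 0 0;-0.09 0 0 0 0 0;-0.105 0 0 0 0 0;-0.12 0 0 0 0 0;-0.135 0 0 0 0 0;-0.15 0 0 0 0 0' 0.3
python3 - <<'E'
from h import *
print(w2v(get_obs()["tool_pos"]))
a=save("top","t2");b=save("scene","s2")
cv2.imwrite("pics/c2.png",cv2.cvtColor(np.vstack([cv2.resize(a[110:210,250:430],None,fx=3,fy=3,interpolation=2),cv2.resize(b[150:250,90:270],None,fx=3,fy=3,interpolation=2)]),cv2.COLOR_RGB2BGR))
E
```

```text
clock: 5.02
tool_pos: [0.6542, -0.2758, 0.0322]
orientation: [-179.9, -0.1, -94.5]
force: [-1.2, -5.8, 1.8]
opening: 0.0306
gripper_force: 2.3
clock: 5.85
tool_pos: [0.6577, -0.2309, 0.0321]
orientation: [-179.9, -0.0, -94.5]
force: [-0.3, -5.1, 2.8]
opening: 0.0308
gripper_force: 2.4
[ 0.09118044 -0.0148373   0.03214124]
```

View pics/c2.png

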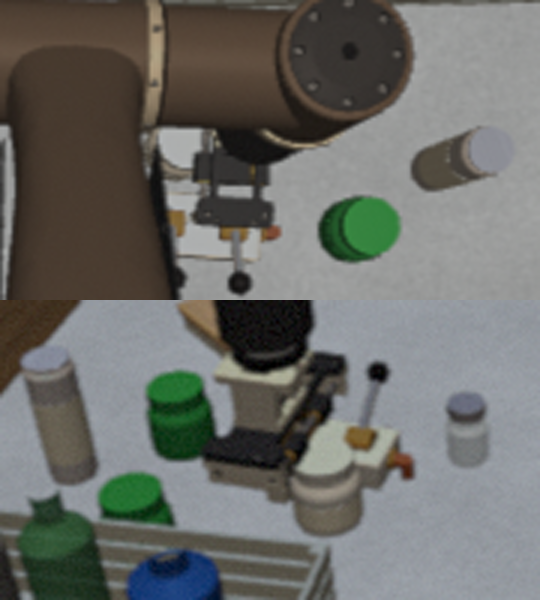

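The tub is sliding upright in front of the fingers at about 5 N. The levers are untouched. I continue.

```bash
python3 -m inch '-0.016 0 0 0 0 0;-0.032 0 0 0 0 0;-0.048 0 0 0 0 0;-0.064 0 0 0 0 0;-0.08 0 0 0 0 0;-0.096 0 0 0 0 0;-0.112 0 0 0 0 0;-0.128 0 0 0 0 0;-0.144 0 0 0 0 0;-0.16 0 0 0 0 0' 0.3
python3 -m inch '-0.018 0 0 0 0 0;-0.036 0 0 0 0 0;-0.054 0 0 0 0 0;-0.072 0 0 0 0 0;-0.09 0 0 0 0 0;-0.108 0 0 0 0 0;-0.126 0 0 0 0 0;-0.144 0 0 0 0 0;-0.16 0 0 0 0 0;-0.17 0 0 0 0 0' 0.3
python3 -m inch '0.02 0 0 0 0 0;0.06 0 0 0 0 0;0.06 0 0 0 0 0;0.06 0 -0.05 0 0 0;0.06 0 -0.15 0 0 0;0.06 0 -0.25 0 0 0;0.06 0 -0.35 0 0 0;0.06 0 -0.45 0 0 0;0.06 0 -0.55 0 0 0;0.06 0 -0.55 0 0 0' 1
python3 - <<'E'
from h import *
np.set_printoptions(precision=3,suppress=True)
print(w2v(get_obs()["tool_pos"]))
a=save("top","t3");b=save("scene","s3")
for c in("top","scene"):
  for t,z in(("tub",0),("washer_valve",0)):
    for x in landmark_of(c,t)[:4]: print(c,t,x["uv"],round(x["p"],2),w2v(atz(c,x["uv"],z)))
cv2.imwrite("pics/c3.png",cv2.cvtColor(np.vstack([cv2.resize(a[110:210,230:410],None,fx=3,fy=3,interpolation=2),cv2.resize(b[150:250,110:290],None,fx=3,fy=3,interpolation=2)]),cv2.COLOR_RGB2BGR))
E
```

```text
clock: 6.78
tool_pos: [0.6612, -0.1832, 0.0319]
orientation: [-180.0, -0.0, -94.5]
force: [-1.1, -5.1, 3.5]
opening: 0.0311
gripper_force: 2.6
clock: 7.62
tool_pos: [0.6651, -0.1321, 0.0319]
orientation: [-180.0, -0.0, -94.5]
force: [0.3, -5.2, 3.4]
opening: 0.0305
gripper_force: 2.7
clock: 8.45
tool_pos: [0.6666, -0.151, 0.2038]
orientation: [-179.4, -0.0, -94.5]
force: [0.6, -0.4, 1.4]
opening: 0.0008
gripper_force: 0.0
[0.094 0.066 0.204]
top tub [275.5, 159.1] 0.92 [0.087 0.139 0.   ]
top tub [355.5, 134.3] 0.51 [ 0.188 -0.135  0.   ]
top washer_valve [313.1, 187.3] 0.66 [-0.004  0.005  0.   ]
scene tub [230.1, 227.2] 0.88 [0.094 0.129 0.   ]
scene tub [140.0, 235.8] 0.75 [ 0.197 -0.124 -0.   ]
scene washer_valve [324.8, 238.7] 0.67 [ 0.079  0.42  -0.   ]
scene washer_valve [201.7, 205.6] 0.63 [0.011 0.004 0.   ]
```

View pics/c3.png

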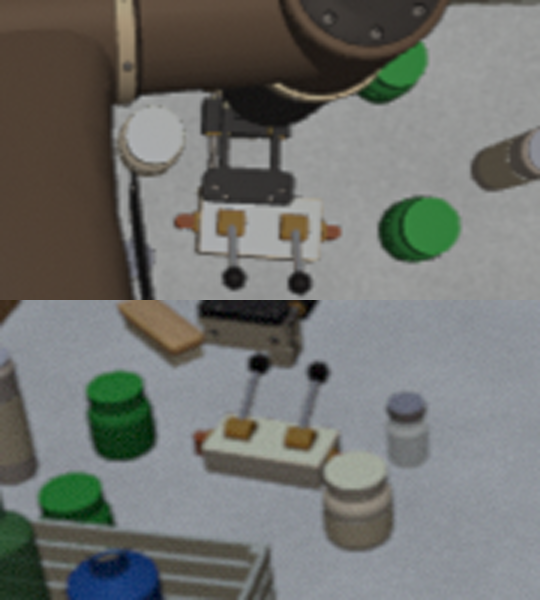

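The tub stands upright at about (90,130) in the valve frame, roughly 95 mm from left_land, and both levers are still on their first side. Next come the levers, right one first, with closed fingers coming in from the robot side.

```bash
python3 - <<'E'
from h import *
np.set_printoptions(precision=4,suppress=True)
print(shift((-.125,-.035,.2)),shift((-.125,-.035,.075)))
E
```

```text
[ 0.3377  0.7165 -0.015 ] [0.3378 0.7155 0.4016]
```

```bash
python3 -m inch '0.337 0.716 0 0 0 0;0.337 0.716 0 0 0 0;0.337 0.716 0 0 0 0;0.337 0.716 0 0 0 0;0.337 0.716 0 0 0 0;0.337 0.716 0 0 0 0;0.337 0.716 0 0 0 0;0.337 0.716 0.13 0 0 0;0.337 0.716 0.26 0 0 0;0.337 0.716 0.37 0 0 0' 1
python3 -m inch '0 0 0.03 0 0 0;0 0 0.04 0 0 0' 1
python3 - <<'E'
from h import *
print(w2v(get_obs()["tool_pos"]))
E
```

```text
clock: 9.58
tool_pos: [0.4409, -0.2337, 0.0837]
orientation: [-180.0, 0.0, -94.5]
force: [0.3, 0.5, 0.2]
opening: 0.0005
gripper_force: 0.0
clock: 9.75
tool_pos: [0.4399, -0.2336, 0.0712]
orientation: [179.7, 0.0, -94.5]
force: [0.8, 1.0, 0.0]
opening: 0.0002
gripper_force: 0.0
[-0.1258021  -0.03459202  0.07119754]
```

```bash
python3 -m inch '0 -0.06 0 0 0 0;0 -0.1 0 0 0 0;0 -0.135 -0.03 0 0 0;0 -0.17 -0.06 0 0 0;0 -0.205 -0.08 0 0 0;0 -0.24 -0.095 0 0 0;0 -0.275 -0.1 0 0 0;0 -0.31 -0.1 0 0 0;0 -0.345 -0.1 0 0 0;0 -0.38 -0.1 0 0 0' 1
python3 -m inch '0 0 0 0 0 0;0 0.1 -0.05 0 0 0;0 0.2 -0.1 0 0 0;-0.1 0.3 -0.1 0 0 0;-0.2 0.38 -0.1 0 0 0;-0.233 0.38 -0.1 0 0 0;-0.233 0.38 0 0 0 0;-0.233 0.38 0.1 0 0 0;-0.233 0.38 0.1 0 0 0' 1
python3 - <<'E'
from h import *
print(w2v(get_obs()["tool_pos"]))
b=save("scene","s4")
cv2.imwrite("pics/c4.png",cv2.cvtColor(cv2.resize(b[150:250,110:290],None,fx=3,fy=3,interpolation=2),cv2.COLOR_RGB2BGR))
E
```

```text
clock: 10.58
tool_pos: [0.5573, -0.2428, 0.1046]
orientation: [-179.9, -0.0, -94.5]
force: [0.6, 0.6, -0.3]
opening: 0.0003
gripper_force: 0.0
clock: 11.33
tool_pos: [0.444, -0.1634, 0.0697]
orientation: [179.6, 0.0, -94.5]
force: [-1.1, -0.1, -0.5]
opening: 0.0007
gripper_force: 0.0
[-0.12715739  0.03571686  0.06967979]
```

View pics/c4.png

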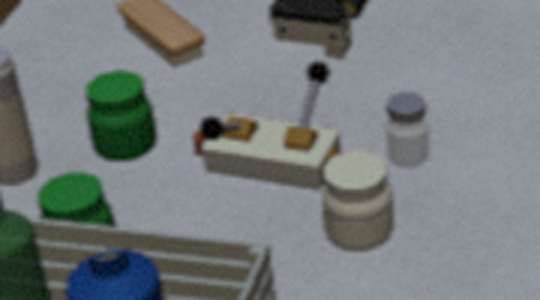

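The right lever has snapped to the far side (ball at crop (210,127)). The left one (ball at (318,72)) is still on the near side, with the gripper in front of it. I make the same push on the left.

```bash
python3 -m inch '0 -0.06 0 0 0 0;0 -0.1 0 0 0 0;0 -0.135 -0.03 0 0 0;0 -0.17 -0.06 0 0 0;0 -0.205 -0.08 0 0 0;0 -0.24 -0.095 0 0 0;0 -0.275 -0.1 0 0 0;0 -0.31 -0.1 0 0 0;0 -0.345 -0.1 0 0 0;0 -0.38 -0.1 0 0 0' 1
python3 -m inch '0 0 0 0 0 0;0 0.1 -0.05 0 0 0;0 0.2 -0.15 0 0 0;0 0.3 -0.25 0 0 0;0 0.38 -0.35 0 0 0;0 0.38 -0.35 0 0 0;0 0.38 -0.35 0 0 0;0 0.38 -0.35 0 0 0' 1
python3 - <<'E'
from h import *
a=save("top","t5");b=save("scene","s5")
for c in("top","scene"):
    for x in landmark_of(c,"tub")[:2]: print(c,x["uv"],w2v(atz(c,x["uv"],0)))
cv2.imwrite("pics/c5.png",cv2.cvtColor(np.vstack([cv2.resize(a[110:210,230:410],None,fx=3,fy=3,interpolation=2),cv2.resize(b[150:250,110:290],None,fx=3,fy=3,interpolation=2)]),cv2.COLOR_RGB2BGR))
E
```

```text
clock: 12.22
tool_pos: [0.5626, -0.1733, 0.1045]
orientation: [-179.9, 0.0, -94.5]
force: [0.4, 0.2, 0.2]
opening: 0.0005
gripper_force: 0.0
clock: 12.88
tool_pos: [0.4473, -0.164, 0.2088]
orientation: [-179.9, 0.0, -94.5]
force: [0.0, 0.8, 0.1]
opening: 0.0006
gripper_force: 0.0
top [356.6, 132.7] [ 0.19377353 -0.13841898  0.        ]
top [364.3, 188.3] [ 0.00187327 -0.17123496  0.        ]
scene [229.3, 227.0] [9.41641904e-02 1.26266517e-01 1.11022302e-16]
scene [151.4, 196.4] [ 0.00261331 -0.18043517  0.        ]
```

View pics/c5.png

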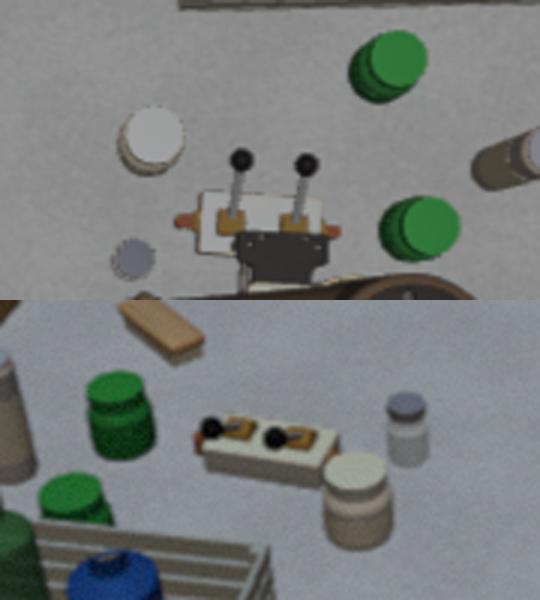

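Both levers are down on the far side (balls at top-crop (241,160) and (306,165)). The tub stands clear at (152,140), and the arm touches nothing, so I hand in.

```bash
python3 -c "from plant import *; print(close_job())"
```

```text
the job is handed in; nothing more can be done
None
```

The job is handed in at about 13 s of the 64 s allowed: the tub was pushed along the counter, upright and about 95 mm from the nearest landing point. Both washer levers snapped over to their far side, and I touched nothing else; the hand-in returned no verdict.

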